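# Feed a punch case down the lane

### The arm

A 6-joint arm with a two-finger parallel gripper is mounted at the origin on the work surface. World frame = base frame: x ahead of the robot, y to its left, z up, the work surface at z = 0. Lengths are in mm, angles in rad, forces in N, time in s.
With the tool pointing down it reaches from about 425 to 950 mm from the base axis. Payload 14.7 kg.
Tool frame: the origin (TCP) lies midway between the tips of the shut fingers; the grasp point (between the pads) lies 19 mm behind it; x points along the fingers, z is the direction in which the jaws open and shut, and the axes are right-handed (so a half turn about x gives the same grasp; the last joint's range is limited). The gripper opens to 85 mm and grips with 20 to 120 N. Pads are 22 mm wide; open, the fingers measure 114 mm over their backs; the gripper's body (76 mm by 85 mm) begins 54 mm behind the grasp point. The pads swing forward as they close: fully open they stand 13 mm farther back than shut.
Start: joints at [-1.319, 0.48, 1.596, -0, 1.065, -0.047], TCP at [191.359, -621.188, 231.297] pointing down, gripper open.
Joint ranges: [-2.75, 2.75], [-0.82, 2.05], [0.23, 2.67], [-1.56, 4.7], [0.09, 2.69], [-2.92, 2.92]. Speed limits (rad/s): [1.89, 1.89, 2.39, 3.01, 3.01, 3.01].

### API

Orientations are given as a rotation vector (axis times angle).
In Python, from cell import get_obs, cams, ticket gives the robot as it stands.
- The arm moves only by the tool servo_tool, never from a script. Its argument "targets" is a list of rows, each a list of 2 entries, a list of its own where there are three numbers: the shift along the world's x, y, z in mm, then the turn, a rotation vector about the world's x, y, z in degrees. A call has exactly 5 rows; each row is the pose to reach, as a shift and turn from the pose measured when the call began; what a row does not reach only later rows make up. A row lasts 1/10 s, in which the tool goes at most 50 mm and 8.59 degrees, less where a joint would pass 70% of its speed; a pose out of reach is approached as far as the arm can. A call with a gripper value outside its range is refused whole. "claw" is the closure, from 0 (fully open) to 1 (shut), set as the call begins (left out, the last holds). The fingers move at their own pace and stop on an object; "squeeze" is the grip in N (left out, the last holds). Time passes only in rows, so rows that repeat a pose let the fingers close, or fill a call up. It gives the time, the measured TCP pose, the force and the opening at its end, in the units of the state.
- get_obs(): the state, without advancing time (a new reading comes with each control period).
- cams.read_camera(name): name is "side" or "top" or "wrist"; returns (picture, depth): 400x640x3 uint8, red, green, blue; 400x640 float32, mm along the optical axis (not along the pixel's ray), 0 where there is no reading.
- cams.camera_params(name): a dict with "fx", "fy", "cx", "cy" (pixels), "R" (3x3) and "t" (3): a world point X has camera coordinates R X + t. Camera axes: x right, y down, z forward; pixel columns grow to the right and rows downward; lengths in mm; the calibration is good to about 2 mm. A picture is of the moment at which its call begins: read the wrist's pose just before it. camera_params takes no time and is no camera call; for the wrist camera it gives the pose at the moment of the call.
- ticket.job_done(): hands the job in, once; it reports no verdict.
The state is a dict: "time": time; "joint_pos": joint angles; "joint_vel": joint speeds; "joint_torque": joint torques, N m; "eef_pos": TCP position; "orientation": TCP orientation; "contact_force": force on the tool from outside, world axes, zero at the start; "wrist_torque": the same for the moment, N m; "width": finger opening in mm.
Only numpy, scipy, OpenCV 4.12 (cv2) and the standard library are available. Lean on these libraries where they do the work, as an engineer would, in place of code of your own. Each camera call takes 0.05 s, during which the arm holds its last target. There are 200 camera calls.

### The job

Push the dark wooden case along the feed board and down the lane between the two brass rails until its leading end is right up against the steel end stop, sitting square. The rails have only just been glued down, so neither the case nor the robot may touch either of them: straighten and centre the case before it enters. Only push with the fingertips or the outside of the fingers, never lift, carry or tip the case; leave the other things on the bench alone, and finish with the robot clear of everything.

Things in the scene. Friction and masses are not known exactly. Their poses are not given: they have to be found in the camera images.
- board: Plywood feed board fixed on the bench, 480 x 240 x 10 mm; its top is 10 mm above the bench. Its x axis runs along the lane, the way the case is to be pushed; y is to the left of that, z up. Origin: on the bench (z = 0) below the centre line of the lane at the lane's mouth (where the rails begin). The board reaches from x = -250 to +230 mm and y = -120 to +120 mm. The bare part at x < 0 is free for straightening the case.
- rail_left: Brass rail fixed on the board, 200 mm long (board x = 0 to 200 mm), 10 mm wide, 18 mm high (its top is 28 mm above the bench), inner face at board y = +58 mm. Origin: centre of its underside at the mouth end; x along the rail. Must not be touched.
- rail_right: The matching rail, inner face at board y = -58 mm; the lane between the rails is thus 116 mm wide, 10 mm more than the case on each side. Must not be touched.
- lane_mouth (a point): Point on the board's top at the middle of the lane's mouth; axes as the board's.
- stop_face (a point): Middle of the face of the dark steel end stop that closes the lane (fixed, 132 mm wide, 30 mm high above the board): board x = 200 mm, 35 mm above the bench; axes as the board's. The case may touch it; when the case is fully home its centre is 55 mm before this face.
- case: Dark wooden punch case with a pale lid inlay and brass corners, loose, about 0.3 to 0.55 kg, a closed solid block 110 mm long (its x) x 96 mm wide (its y) x 50 mm high (its z). Origin: centre of its underside. It starts on the board before the lane, its x axis turned at most 0.3 rad from the lane's direction and its centre up to 30 mm off the lane's centre line. It stays where it is pushed (friction with the board only).
- case_center (a point): Centre of the case, half-way up (25 mm above its underside); axes as the case's.
- crucible_mid (a point): Half-way up a small off-white plaster crucible, 72 mm across, 45 mm high, loose on the bench just off the board, beside the lane or beyond the stop. Leave alone.
- jar_mid (a point): Half-way up an amber glass jar with a black cap, 52 mm across, 70 mm high, loose on the bench just off the board, beside the lane or beyond the stop. Leave alone.
- block_mid (a point): Half-way up a steel bench block, 50 x 50 x 25 mm, loose on the bench just off the board, beside the lane or beyond the stop. Leave alone.
Things that resemble listed ones, but are neither listed nor needed, are in the scene too. Several things have the shape of the case; the one meant has the colours described above.

How it is judged (in metres and radians):
At the end, for the whole second after the job is handed in: The case stands flat in the lane, its leading end within 6 mm of the end stop, centred within 10 mm and square to the lane within 0.06 rad, at rest (x of case_center in the frame of stop_face between -0.061 and -0.052 m and y of case_center in the frame of stop_face between -0.01 and 0.01 m and angle between the x axis of case and the x axis of board, either way round below 0.06 rad and angle between case's own z axis and vertical below 0.03 rad and height (world z) of case_center between 0.031 and 0.039 m and linear speed of case below 0.01 m/s); the robot touches nothing.
It fails at once if the left rail is touched (contact force between anything else and rail_left above 0.2 N).
It fails at once if the right rail is touched (contact force between anything else and rail_right above 0.2 N).
It fails at once if the case is lifted or carried (centre more than 8 mm above its resting height) (height (world z) of case_center above 0.043 m).
It fails at once if the case is tipped more than 0.15 rad (angle between case's own z axis and vertical above 0.15 rad).
It fails at once if the crucible, the jar or the bench block is moved more than 15 mm (distance of any of crucible_mid, jar_mid, block_mid from where it was at the start of the episode above 0.015 m).
It also fails if it takes over 72 s, if anything falls off the work surface, if the arm or the gripper's body presses on something with over 40 N, if the wrist force passes 120 N, or if a joint passes its speed limit or range.

## Working session

There is one attempt and no reset: what is moved stays moved. The work goes in short steps, Python scripts to look and compute and a tool call to move; the robot and the scene stay as the last step left them, time stands still between calls to the robot, and variables do not carry over. Pictures are saved under pics/ and viewed, about 8 in all and at most 12, crops included, and the job is handed in when it is done.

Besides the shell and the picture viewer there is one more tool, called after ">>>" as name(argument=value, ...), one argument or row to a line, values as JSON. servo_tool: Moves the arm, as the interface text tells. Its arguments: {"type":"object","properties":{"targets":{"type":"array","items":{"type":"array"}},"claw":{"type":"number"},"squeeze":{"type":"number"}},"required":["targets"]}

```bash
mkdir -p pics; ls
python3 - <<'E'
from cell import get_obs,cams
import cv2,numpy as np
for n in ("top","side"):
    im,d=cams.read_camera(n); cv2.imwrite(f"pics/{n}0.png",im[:,:,::-1]); np.save(f"{n}0.npy",d)
    p=cams.camera_params(n); print(n,p['fx'],p['cx'],p['cy'],(-p['R'].T@p['t']).round(), p['R'].round(2).tolist())
o=get_obs();print(o)
E
```

```text
pics
top 447.5334653294715 312.4407389338319 200.80440118605136 [490. -21. 990.] [[0.01, -1.0, 0.01], [-0.99, -0.02, -0.12], [0.12, -0.01, -0.99]]
side 495.8192803720935 321.241377373122 205.1770231972052 [ 91. 893. 899.] [[-0.86, -0.5, -0.01], [-0.3, 0.54, -0.79], [0.41, -0.68, -0.62]]
{'time': 0.1, 'joint_pos': array([-1.31858874e+00,  4.80770160e-01,  1.59681871e+00, -2.41075710e-05,
        1.06511528e+00, -4.65922981e-02]), 'joint_vel': array([-0.00039073, -0.00121184, -0.0008088 ,  0.00028948, -0.0002247 ,
        0.00057369]), 'joint_torque': array([ 6.40500621e-04, -9.52258229e+01, -4.31039321e+01,  3.80833421e-05,
        5.26422373e-03, -2.18334321e-06]), 'eef_pos': array([ 191.26502499, -620.82450009,  230.73297705]), 'orientation': array([ 0.98701123,  1.3367673 , -0.98587399]), 'contact_force': array([-0.22660697,  0.53205154, -0.40572026]), 'wrist_torque': array([-0.04702252,  0.03497179,  0.0391819 ]), 'width': 85.52116328924754}
```

View pics/top0.png

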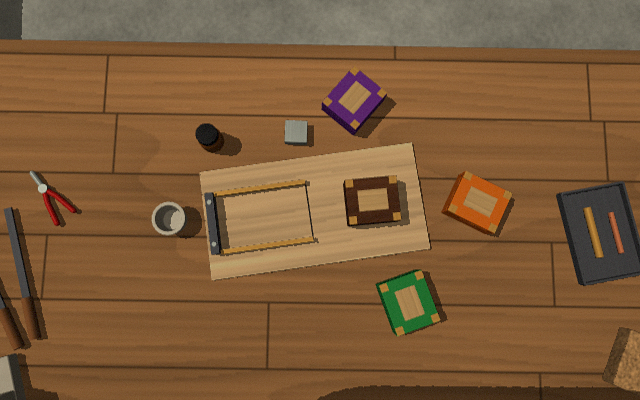

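View pics/side0.png

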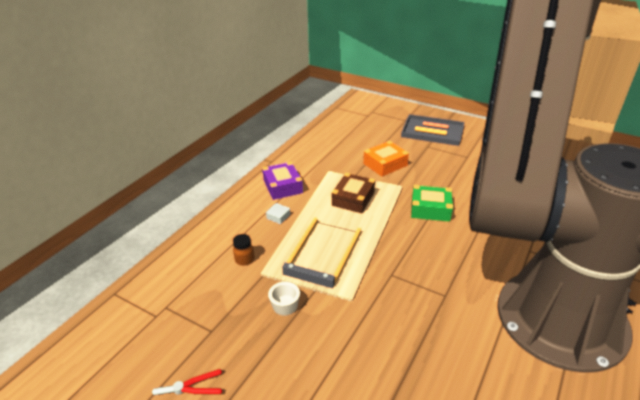

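```bash
cat > h.py <<'E'
import numpy as np,cv2
from cell import get_obs,cams
def cloud(n,p,d):
    v,u=np.mgrid[0:400,0:640]; c=np.stack([(u-p['cx'])/p['fx']*d,(v-p['cy'])/p['fy']*d,d],-1)
    return (c-p['t'])@p['R']
def plane(p,uv,z):
    uv=np.asarray(uv,float).reshape(-1,2)
    r=np.c_[(uv[:,0]-p['cx'])/p['fx'],(uv[:,1]-p['cy'])/p['fy'],np.ones(len(uv))]@p['R']
    o=-p['R'].T@p['t']; return o+r*((z-o[2])/r[:,2])[:,None]
def fit(p,mask,z):
    "largest blob -> world rect on plane z: centre, size, angle of long side (deg)"
    cs,_=cv2.findContours(mask.astype(np.uint8),cv2.RETR_EXTERNAL,cv2.CHAIN_APPROX_NONE)
    c=max(cs,key=cv2.contourArea); w=plane(p,c.reshape(-1,2),z)[:,:2].astype(np.float32)
    (cx,cy),(a,b),t=cv2.minAreaRect(w)
    if b>a:a,b,t=b,a,t+90
    return np.array([cx,cy]),(a,b),(t+90)%180-90
E
python3 - <<'E'
from h import *
for n in("top","side"):
    p=cams.camera_params(n);im=cv2.imread(f"pics/{n}0.png");d=np.load(f"{n}0.npy")
    W=cloud(n,p,d);Z=W[...,2]
    hsv=cv2.cvtColor(im,cv2.COLOR_BGR2HSV)
    for (u,v) in ([(373,201),(330,240),(300,150),(265,190),(211,220),(330,200)] if n=="top" else [(353,187),(350,240),(300,240),(310,275),(200,300)]):
        print(n,u,v,W[v,u].round(1),hsv[v,u])
    roi=np.zeros(Z.shape,bool)
    if n=="top": roi[120:300,190:440]=1
    else: roi[160:300,255:405]=1
    print("case",fit(p,roi&(Z>50)&(d>0)&(W[...,1]<0),60))
    print("board d",fit(p,roi&(Z>5)&(d>0),10))
    m=roi&(hsv[...,1]<125)&(hsv[...,2]>120)
    m=cv2.morphologyEx(m.astype(np.uint8),cv2.MORPH_CLOSE,np.ones((15,15)))
    print("board c",fit(p,m,10))
    r=roi&(hsv[...,1]>150)&(hsv[...,2]>130)&(Z>19)&(Z<36)
    print(r.sum())
    x=W[r][:,:2]; cv2.imwrite(f"pics/m_{n}.png",np.hstack([m*255,r.astype(np.uint8)*255]))
E
```

```text
top 373 201 [ 605.7 -152.6   62.8] [ 17 139 173]
top 330 240 [525.  -66.   10.6] [ 16 119 182]
top 300 150 [7.27e+02 3.40e+00 5.00e-01] [ 14 155 133]
top 265 190 [632.9  78.8  10.7] [ 18 134  74]
top 211 220 [562.3 188.3  41.8] [ 0 15 69]
top 330 200 [613.  -65.1  10.1] [ 17 118 171]
case (array([ 609.5803833 , -151.37249756]), (110.69204711914062, 96.39647674560547), -83.81392621994019)
board d (array([591.36773682, -29.54873657]), (481.5872802734375, 241.48077392578125), -81.06409931182861)
board c (array([591.72625732, -28.60809326]), (479.4633483886719, 242.49722290039062), -80.9888048171997)
720
side 353 187 [ 607.8 -147.6   58.2] [ 24 110 250]
side 350 240 [532.7  12.1  11.5] [ 23 100 250]
side 300 240 [637.3  94.4  30. ] [ 23 136 250]
side 310 275 [545.6 194.4  36.5] [ 0  0 94]
side 200 300 [750.9 362.9  -1.1] [ 15 154 227]
case (array([ 604.85760498, -144.31620789]), (123.68950653076172, 99.40049743652344), -83.89332342147827)
board d (array([5.85130371e+02, 5.05950928e-01]), (558.6204833984375, 243.61895751953125), -81.29656600952148)
board c (array([706.62408447,  23.60888672]), (552.99609375, 491.12567138671875), -80.53996086120605)
581
```

Run:
```python
from h import *
from scipy.spatial.transform import Rotation as Ro
print(Ro.from_rotvec(get_obs()['orientation']).as_matrix().round(3))
p=cams.camera_params("top");im=cv2.imread("pics/top0.png");d=np.load("top0.npy")
W=cloud("top",p,d);Z=W[...,2]
a=np.deg2rad(98.97);ex=np.array([np.cos(a),np.sin(a)]);ey=np.array([-ex[1],ex[0]]);O=np.array([591.5,-29.1])+10*ex
B=np.stack([(W[...,:2]-O)@ex,(W[...,:2]-O)@ey],-1)
for nm,m in (("L",(Z>20)&(Z<34)&(abs(B[...,1]-63)<20)&(abs(B[...,0]-100)<80)),("R",(Z>20)&(Z<34)&(abs(B[...,1]+63)<20)&(abs(B[...,0]-100)<80))):
    b=B[m];k=np.polyfit(b[:,0],b[:,1],1);print(nm,len(b),np.polyval(k,[0,200]),b[:,1].min(),b[:,1].max(),np.rad2deg(k[0]))
s=(Z>35)&(Z<50)&(B[...,0]>180)&(B[...,0]<240)&(abs(B[...,1])<90);print("stop",B[s].min(0),B[s].max(0))
o=(Z>25)&(B[...,0]<-230)&(B[...,0]>-420)&(abs(B[...,1])<100);print("orange x max",B[o].max(0), Z[o].max())
print(O,"pt(-220,0)",O-220*ex)
```

```text
[[-0.     0.956  0.294]
 [ 0.001  0.294 -0.956]
 [-1.     0.    -0.001]]
L 362 [62.97376857 63.18020426] 57.61637194878135 67.87730491488645 0.05913946992980818
R 376 [-62.65283293 -62.42332746] -68.53280786603679 -57.59046268521053 0.06574847241659192
stop [199.72480809 -65.97478223] [218.54383244  65.904335  ]
orange x max [-287.95695977   99.88606521] 57.09446835176703
[589.94082709 -19.22229886] pt(-220,0) [ 624.24263116 -236.53172396]
```

>>> servo_tool(
  targets=[
    [[35,31,0],[0,0,8]],
    [[70,62,0],[0,0,16]],
    [[105,93,0],[0,0,24]],
    [[140,124,0],[0,0,32]],
    [[175,155,0],[0,0,40]],
  ],
  claw=0.4,
)

```text
time: 0.6
eef_pos: [367.3, -464.3, 230.5]
orientation: [0.446, 1.526, -0.445]
contact_force: [-0.1, -0.5, 0.2]
width: 51.0
```

>>> servo_tool(
  targets=[
    [[35,31,0],[0,0,8]],
    [[70,62,0],[0,0,16]],
    [[105,93,0],[0,0,24]],
    [[140,124,0],[0,0,32]],
    [[175,155,0],[0,0,40]],
  ],
)

```text
time: 1.1
eef_pos: [543.4, -307.7, 230.4]
orientation: [-0.106, 1.57, 0.107]
contact_force: [0.0, -0.5, -0.4]
width: 51.3
```

>>> servo_tool(
  targets=[
    [[30,25,0],[0,0,1]],
    [[60,50,0],[0,0,1.9]],
    [[81,69,0],[0,0,1.9]],
    [[81,69,-40],[0,0,1.9]],
    [[81,69,-80],[0,0,1.9]],
  ],
)

```text
time: 1.6
eef_pos: [625.7, -237.9, 150.0]
orientation: [-0.135, 1.566, 0.133]
contact_force: [-0.3, -0.1, -0.2]
width: 51.7
```

```bash
cat >> h.py <<'E'
from scipy.spatial.transform import Rotation as Ro
A=np.deg2rad(98.97);ex=np.array([np.cos(A),np.sin(A)]);ey=np.array([-ex[1],ex[0]]);O=np.array([589.94,-19.22])
def tool():
    o=get_obs();M=Ro.from_rotvec(o['orientation']).as_matrix();q=o['eef_pos'][:2]-O
    print("t",o['time'],"tcp board",(q@ex).round(1),(q@ey).round(1),"z",o['eef_pos'][2].round(1),"jaw err deg",(np.rad2deg(np.arctan2(M[1,2],M[0,2]))-8.97).round(2),"down",M[:,0].round(3),"w",o['width'].round(1),"F",o['contact_force'].round(1))
def case(save=None,rel=True):
    im,d=cams.read_camera("top");p=cams.camera_params("top");W=cloud("top",p,d)
    if save: cv2.imwrite(save,im[:,:,::-1])
    B=np.stack([(W[...,:2]-O)@ex,(W[...,:2]-O)@ey],-1)
    m=(W[...,2]>50)&(W[...,2]<68)&(abs(B[...,1])<90)&(B[...,0]>-220)&(B[...,0]<199)
    c,s,t=fit(p,cv2.morphologyEx(m.astype(np.uint8),cv2.MORPH_OPEN,np.ones((5,5))),60);q=c-O
    print("case board",(q@ex).round(1),(q@ey).round(1),"size",np.round(s,1),"ang",round((t-98.97+90)%180-90,2))
E
python3 - <<'E'
from h import *
tool();case("pics/t1.png")
E
```

```text
Traceback (most recent call last):
  File "h.py", line 21, in tool
    print("t",o['time'],"tcp board",(q@ex).round(1),(q@ey).round(1),"z",o['eef_pos'][2].round(1),"jaw err deg",(np.rad2deg(np.arctan2(M[1,2],M[0,2]))-8.97).round(2),"down",M[:,0].round(3),"w",o['width'].round(1),"F",o['contact_force'].round(1))
                                                                                                                                                                                                ^^^^^^^^^^^^^^^^
AttributeError: 'float' object has no attribute 'round'
```

```bash
sed -i "s/o\['width'\].round(1)/round(float(o['width']),1)/" h.py
python3 - <<'E'
from h import *
tool();case("pics/t1.png")
E
```

```text
t 1.6 tcp board -221.6 -1.2 z 150.0 jaw err deg 0.8 down [ 0.    -0.001 -1.   ] w 51.7 F [-0.3 -0.1 -0.2]
case board -133.6 1.3 size [110.6  96.6] ang -2.79
```

View pics/t1.png

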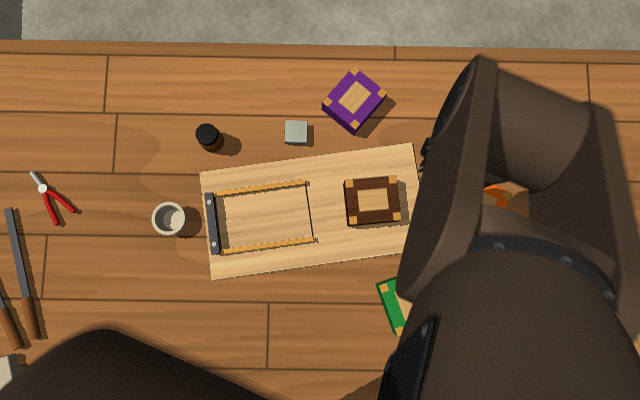

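>>> servo_tool(
  targets=[
    [[-1.2,0,-30],[0,0,-0.8]],
    [[-1.2,0,-60],[0,0,-0.8]],
    [[-1.2,0,-90],[0,0,-0.8]],
    [[-1.2,0,-112],[0,0,-0.8]],
    [[-1.2,0,-119],[0,0,-0.8]],
  ],
)

```text
time: 2.15
eef_pos: [619.0, -236.3, 21.7]
orientation: [-0.118, 1.579, 0.127]
contact_force: [-0.6, 0.8, 0.4]
width: 51.0
```

Run:
```python
from h import *
tool();case()
im,d=cams.read_camera("side");cv2.imwrite("pics/s1.png",cv2.resize(im[120:320,220:480,::-1],None,fx=3,fy=3))
```

```text
t 2.15 tcp board -218.9 5.1 z 21.7 jaw err deg -0.05 down [-0.012  0.005 -1.   ] w 51.0 F [-0.6  0.8  0.4]
case board -133.6 1.2 size [110.7  96.4] ang -2.79
```

View pics/s1.png

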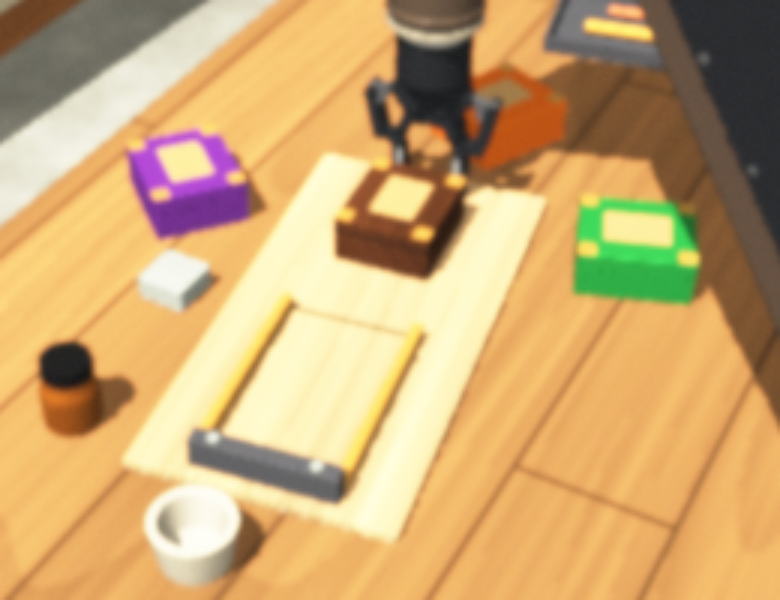

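>>> servo_tool(
  targets=[
    [[2,0,4],[0,0,0]],
    [[4,0,8],[0,0,0]],
    [[5,0,9],[0,0,0]],
    [[5,0,9],[0,0,0]],
    [[5,0,9],[0,0,0]],
  ],
)

```text
time: 2.75
eef_pos: [625.1, -236.7, 32.7]
orientation: [-0.119, 1.577, 0.126]
contact_force: [-0.1, -0.3, -0.3]
width: 51.0
```

```bash
python3 -c "
from h import *
tool()"
```

```text
t 2.75 tcp board -220.3 -0.8 z 32.7 jaw err deg -0.05 down [-0.01   0.004 -1.   ] w 51.0 F [-0.1 -0.3 -0.3]
```

>>> servo_tool(
  targets=[
    [[-1.6,7.9,0],[-0.2,-0.6,0]],
    [[-3,15.8,0],[-0.2,-0.6,0]],
    [[-4.5,23.7,0],[-0.2,-0.6,0]],
    [[-5.8,29.6,0],[-0.2,-0.6,0]],
    [[-6.2,34.6,0],[-0.2,-0.6,0]],
  ],
)

```text
time: 3.25
eef_pos: [618.7, -201.4, 32.7]
orientation: [-0.123, 1.567, 0.123]
contact_force: [-0.5, -1.7, -1.1]
width: 51.3
```

```bash
python3 -c "
from h import *
tool();case('pics/t2.png')"
```

```text
t 3.25 tcp board -184.4 0.0 z 32.7 jaw err deg -0.02 down [ 0.001  0.    -1.   ] w 51.3 F [-0.5 -1.7 -1.1]
case board -109.3 3.4 size [96.2 91.2] ang 89.95
```

>>> servo_tool(
  targets=[
    [[-0.3,7,0],[0,0,0]],
    [[-0.6,14,0],[0,0,0]],
    [[-0.9,21,0],[0,0,0]],
    [[-1.2,28,0],[0,0,0]],
    [[-1.5,34,0],[0,0,0]],
  ],
)

```text
time: 3.8
eef_pos: [617.2, -166.1, 32.7]
orientation: [-0.123, 1.567, 0.123]
contact_force: [-0.0, -3.6, 0.9]
width: 51.4
```

```bash
python3 -c "
from h import *
tool();case('pics/t3.png')"
```

```text
t 3.8 tcp board -149.4 -4.0 z 32.7 jaw err deg -0.01 down [ 0.  0. -1.] w 51.4 F [-0.  -3.6  0.9]
case board -61.9 -2.5 size [99.1 71.8] ang 81.91
```

View pics/t3.png

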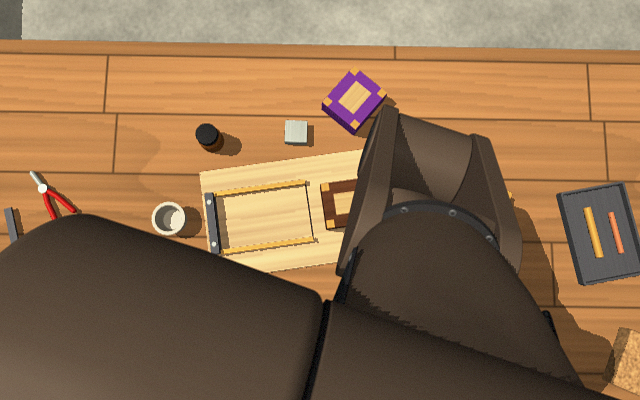

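```bash
cat >> h.py <<'E'
def front():
    "case pose from its visible leading part: front-edge line and the two sides within 5..L of it"
    im,d=cams.read_camera("top");p=cams.camera_params("top");W=cloud("top",p,d)
    B=np.stack([(W[...,:2]-O)@ex,(W[...,:2]-O)@ey],-1)
    m=(W[...,2]>50)&(W[...,2]<68)&(abs(B[...,1])<90)&(B[...,0]>-220)&(B[...,0]<199)
    m=cv2.morphologyEx(m.astype(np.uint8),cv2.MORPH_OPEN,np.ones((5,5)))
    c=max(cv2.findContours(m,cv2.RETR_EXTERNAL,cv2.CHAIN_APPROX_NONE)[0],key=cv2.contourArea).reshape(-1,2)
    b=plane(p,c,60)[:,:2]-O;b=np.c_[b@ex,b@ey];X=np.percentile(b[:,0],98);yc=b[b[:,0]>X-20,1];ym=(yc.min()+yc.max())/2
    f=b[(b[:,0]>X-8)&(abs(b[:,1]-ym)<38)];k=np.polyfit(f[:,1]-ym,f[:,0],1)
    print("front x",k[1].round(1),"n",len(f),"ang",np.rad2deg(-k[0]).round(2))
    for s in(1,-1):
        g=b[(s*(b[:,1]-ym)>40)&(b[:,0]<X-6)&(b[:,0]>X-35)]
        if len(g)>3: 
            q=np.polyfit(g[:,0]-X,g[:,1],1);print("side",s,"n",len(g),"y mean",g[:,1].mean().round(1),"ang",np.rad2deg(q[0]).round(2))
E
python3 -c "
from h import *
front()"
```

```text
front x -28.9 n 36 ang 0.06
side 1 n 14 y mean 46.8 ang -0.41
side -1 n 14 y mean -47.6 ang 0.72
```

>>> servo_tool(
  targets=[
    [[-1.2,7.9,0],[0,0,0]],
    [[-2.5,15.8,0],[0,0,0]],
    [[-3.7,23.7,0],[0,0,0]],
    [[-5,31.6,0],[0,0,0]],
    [[-6.2,39.5,0],[0,0,0]],
  ],
)

```text
time: 4.4
eef_pos: [610.7, -125.5, 32.6]
orientation: [-0.123, 1.567, 0.124]
contact_force: [0.2, -3.5, 0.5]
width: 51.3
```

```bash
python3 -c "
from h import *
tool();front()"
```

```text
t 4.4 tcp board -108.2 -3.9 z 32.6 jaw err deg 0.03 down [-0.     0.001 -1.   ] w 51.3 F [ 0.2 -3.5  0.5]
front x 9.9 n 41 ang 0.15
side 1 n 10 y mean 45.4 ang 18.49
side -1 n 14 y mean -46.9 ang 6.37
```

>>> servo_tool(
  targets=[
    [[-1.2,7.9,0],[0,0,0]],
    [[-2.5,15.8,0],[0,0,0]],
    [[-3.7,23.7,0],[0,0,0]],
    [[-5,31.6,0],[0,0,0]],
    [[-6.2,39.5,0],[0,0,0]],
  ],
)

```text
time: 4.95
eef_pos: [603.9, -84.2, 32.5]
orientation: [-0.123, 1.568, 0.125]
contact_force: [0.1, -3.3, 0.5]
width: 51.2
```

```bash
python3 -c "
from h import *
tool();front();case('pics/t4.png')
im,d=cams.read_camera('side');cv2.imwrite('pics/s2.png',cv2.resize(im[140:300,240:420,::-1],None,fx=4,fy=3.7))"
```

```text
t 4.95 tcp board -66.3 -3.7 z 32.5 jaw err deg 0.05 down [-0.001  0.001 -1.   ] w 51.2 F [ 0.1 -3.3  0.5]
front x 50.8 n 15 ang -3.75
case board 47.6 -39.0 size [14.9 12.6] ang 82.28
```

View pics/s2.png

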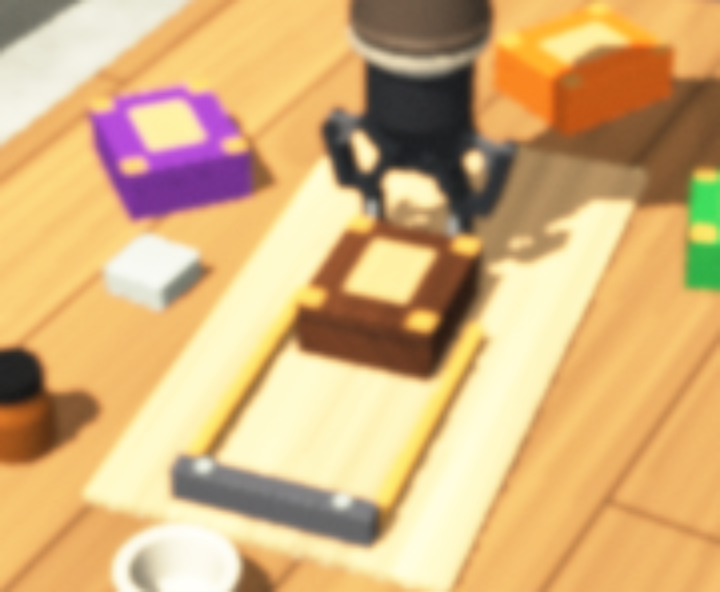

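```bash
cat >> h.py <<'E'
def side(im=None,d=None,pred=None):
    "pose of the lid's pale inlay + brass (bright pixels on the lid) seen from the side"
    if im is None: im,d=cams.read_camera("side")
    p=cams.camera_params("side");W=cloud("side",p,d);hsv=cv2.cvtColor(im,cv2.COLOR_RGB2HSV)
    q=W[...,:2]-O;m=(W[...,2]>45)&(W[...,2]<70)&(abs(q@ex-pred)<75)&(abs(q@ey)<62)&(hsv[...,2]>175)
    n,l,s,c=cv2.connectedComponentsWithStats(m.astype(np.uint8));o=np.argsort(-s[1:,4])[:5]+1
    w=plane(p,c[o],60)[:,:2]-O;w=np.c_[w@ex,w@ey];print("side areas",s[o,4],"inlay",w[0].round(1),"brass",w[1:].round(1).tolist())
    b=w[1:][np.argsort(w[1:,0])];print(" brass centre",b.mean(0).round(1),"front/back y",b[2:,1].mean().round(1),b[:2,1].mean().round(1))
    L,R=[b[b[:,1]*s>s*b[:,1].mean()] for s in(1,-1)]
    for e in(L,R): e=e[np.argsort(e[:,0])];v=e[-1]-e[0];print(" ang",np.rad2deg(np.arctan2(v[1],v[0])).round(2))
E
python3 -c "
from h import *
side(cv2.imread('pics/side0.png')[...,::-1].copy(),np.load('side0.npy'),-133.6)
side(pred=0)"
```

```text
side areas [234  32  28  28  23] inlay [-134.5    1.3] brass [[-92.2, -39.3], [-88.0, 37.1], [-176.8, 44.2], [-180.4, -34.4]]
 brass centre [-134.3    1.9] front/back y -1.1 4.9
 ang -4.54
 ang -3.14
side areas [413  47  36   3] inlay [ 0.5 -9.4] brass [[45.2, 38.4], [-47.2, 38.0], [-78.6, -31.3]]
 brass centre [-26.9  15. ] front/back y 38.4 3.4
 ang 0.23
 ang 0.0
```

```bash
sed -i 's/hsv\[...,2\]>175)/hsv[...,2]>V)/; s/pred=None):/pred=None,V=215):/; s/<62)/<56)/' h.py
python3 -c "
from h import *
im,d=cams.read_camera('side')
for V in (200,215,230):
  side(cv2.imread('pics/side0.png')[...,::-1].copy(),np.load('side0.npy'),-133.6,V)
  side(im,d,0,V)"
```

```text
side areas [209  23  21  19  17] inlay [-135.1    1.1] brass [[-90.6, -39.5], [-87.1, 38.2], [-178.7, 43.7], [-182.4, -34.5]]
 brass centre [-134.7    2. ] front/back y -0.6 4.6
 ang -3.42
 ang -3.08
side areas [283  36  34  30  29] inlay [-0.4 -0.3] brass [[45.2, -38.3], [45.1, 38.5], [-46.2, 39.1], [-44.9, -38.1]]
 brass centre [-0.2  0.3] front/back y 0.1 0.5
 ang -0.39
 ang -0.13
side areas [193  18  17  16  14] inlay [-134.3    1.3] brass [[-91.6, -40.6], [-87.7, 37.9], [-179.4, 42.9], [-182.8, -35.9]]
 brass centre [-135.4    1.1] front/back y -1.3 3.5
 ang -3.13
 ang -2.93
side areas [268  32  31  26  25] inlay [-0.2 -0.2] brass [[45.4, -38.7], [44.8, 38.1], [-44.7, -38.5], [-46.9, 38.4]]
 brass centre [-0.4 -0.2] front/back y -0.3 -0.1
 ang -0.18
 ang -0.12
side areas [175  15  13  11  10] inlay [-134.6    1.3] brass [[-90.5, -41.3], [-183.4, -35.5], [-180.1, 43.2], [-88.3, 38.2]]
 brass centre [-135.6    1.2] front/back y -1.6 3.9
 ang -3.14
 ang -3.58
side areas [247  25  25  21  20] inlay [-0.1 -0. ] brass [[45.5, -39.0], [45.4, 38.3], [-47.3, 39.4], [-46.5, -38.4]]
 brass centre [-0.7  0.1] front/back y -0.3 0.5
 ang -0.64
 ang -0.35
```

>>> servo_tool(
  targets=[
    [[-1.2,7.9,0],[0,0,0]],
    [[-2.5,15.8,0],[0,0,0]],
    [[-3.7,23.7,0],[0,0,0]],
    [[-5,31.6,0],[0,0,0]],
    [[-6.2,39.5,0],[0,0,0]],
  ],
)

```text
time: 5.7
eef_pos: [597.6, -44.4, 32.5]
orientation: [-0.123, 1.568, 0.125]
contact_force: [0.2, -3.4, 0.2]
width: 51.1
```

```bash
python3 -c "
from h import *
tool();side(pred=42)"
```

```text
t 5.7 tcp board -26.1 -3.6 z 32.5 jaw err deg 0.07 down [-0.001  0.001 -1.   ] w 51.1 F [ 0.2 -3.4  0.2]
side areas [284  34  33  31  27] inlay [38.1  0.2] brass [[84.4, -38.4], [83.8, 39.2], [-7.8, -38.6], [-8.8, 38.7]]
 brass centre [37.9  0.2] front/back y 0.4 0.0
 ang 0.28
 ang 0.17
```

>>> servo_tool(
  targets=[
    [[-1.2,7.9,0],[0,0,0]],
    [[-2.5,15.8,0],[0,0,0]],
    [[-3.7,23.7,0],[0,0,0]],
    [[-5,31.6,0],[0,0,0]],
    [[-6.2,39.5,0],[0,0,0]],
  ],
)

```text
time: 6.25
eef_pos: [590.9, -3.2, 32.4]
orientation: [-0.123, 1.569, 0.126]
contact_force: [0.8, -3.3, 0.5]
width: 51.4
```

>>> servo_tool(
  targets=[
    [[-1.2,7.9,0],[0,0,0]],
    [[-2.5,15.8,0],[0,0,0]],
    [[-3.7,23.7,0],[0,0,0]],
    [[-5,31.6,0],[0,0,0]],
    [[-6.2,39.5,0],[0,0,0]],
  ],
)

```text
time: 6.75
eef_pos: [584.5, 37.0, 32.4]
orientation: [-0.123, 1.569, 0.126]
contact_force: [0.5, -2.3, 0.7]
width: 51.3
```

```bash
python3 -c "
from h import *
tool();side(pred=120)"
```

```text
t 6.75 tcp board 56.3 -3.4 z 32.4 jaw err deg 0.08 down [-0.002  0.002 -1.   ] w 51.3 F [ 0.5 -2.3  0.7]
side areas [325  38  36  32  31] inlay [120.8   0.3] brass [[165.7, 39.2], [165.4, -38.2], [74.7, -38.2], [74.1, 39.0]]
 brass centre [120.    0.4] front/back y 0.5 0.4
 ang 0.13
 ang 0.02
```

>>> servo_tool(
  targets=[
    [[-0.6,4,0],[0,0,0]],
    [[-1.2,8,0],[0,0,0]],
    [[-1.9,12,0],[0,0,0]],
    [[-2.5,16,0],[0,0,0]],
    [[-3,19,0],[0,0,0]],
  ],
)

```text
time: 7.3
eef_pos: [581.2, 57.2, 32.4]
orientation: [-0.123, 1.569, 0.126]
contact_force: [0.9, -2.9, 0.2]
width: 51.3
```

>>> servo_tool(
  targets=[
    [[0,0.6,0],[0,0,0]],
    [[-0.2,1.2,0],[0,0,0]],
    [[-0.3,1.8,0],[0,0,0]],
    [[-0.4,2.4,0],[0,0,0]],
    [[-0.4,2.4,0],[0,0,0]],
  ],
)

```text
time: 7.8
eef_pos: [580.8, 59.6, 32.4]
orientation: [-0.123, 1.569, 0.126]
contact_force: [0.9, -1.6, 1.2]
width: 51.3
```

```bash
python3 -c "
from h import *
tool();side(pred=143)"
```

```text
t 7.8 tcp board 79.3 -3.3 z 32.4 jaw err deg 0.09 down [-0.002  0.002 -1.   ] w 51.3 F [ 0.9 -1.6  1.2]
side areas [338  41  39  33  33] inlay [144.3   0.3] brass [[189.6, 39.2], [190.3, -37.9], [97.8, 38.9], [98.1, -37.9]]
 brass centre [143.9   0.6] front/back y 0.6 0.5
 ang 0.14
 ang 0.0
```

Within about 1 mm of the stop; I'll creep forward until the force rises.

>>> servo_tool(
  targets=[
    [[0,0.4,0],[0,0,0]],
    [[-0.1,0.7,0],[0,0,0]],
    [[-0.2,1,0],[0,0,0]],
    [[-0.2,1.2,0],[0,0,0]],
    [[-0.2,1.2,0],[0,0,0]],
  ],
)

```text
time: 8.35
eef_pos: [580.7, 60.6, 32.4]
orientation: [-0.123, 1.569, 0.126]
contact_force: [0.8, -5.3, 0.1]
width: 51.2
```

>>> servo_tool(
  targets=[
    [[0.8,-5,0],[0,0,0]],
    [[2.3,-15,0],[0,0,0]],
    [[3.9,-25,0],[0,0,0]],
    [[5.5,-35,0],[0,0,0]],
    [[6.2,-40,5],[0,0,0]],
  ],
)

```text
time: 8.85
eef_pos: [586.6, 19.3, 37.1]
orientation: [-0.122, 1.57, 0.125]
contact_force: [-0.2, 0.1, 0.3]
width: 51.6
```

>>> servo_tool(
  targets=[
    [[1,-5,20],[0,0,0]],
    [[2,-10,60],[0,0,0]],
    [[3,-15,100],[0,0,0]],
    [[4,-20,140],[0,0,0]],
    [[4,-20,160],[0,0,0]],
  ],
)

```text
time: 9.35
eef_pos: [592.0, -1.7, 201.0]
orientation: [-0.122, 1.566, 0.124]
contact_force: [0.7, -0.4, -0.6]
width: 51.4
```

>>> servo_tool(
  targets=[
    [[0,-40,10],[0,0,0]],
    [[0,-85,20],[0,0,0]],
    [[0,-130,20],[0,0,0]],
    [[0,-170,20],[0,0,0]],
    [[0,-200,20],[0,0,0]],
  ],
)

```text
time: 9.85
eef_pos: [591.6, -204.5, 221.6]
orientation: [-0.121, 1.565, 0.123]
contact_force: [-0.2, 0.0, 0.5]
width: 51.4
```

>>> servo_tool(
  targets=[
    [[0,-20,0],[0,0,0]],
    [[0,-30,0],[0,0,0]],
    [[0,-30,0],[0,0,0]],
    [[0,-30,0],[0,0,0]],
    [[0,-30,0],[0,0,0]],
  ],
)

```text
time: 10.35
eef_pos: [591.5, -233.3, 221.6]
orientation: [-0.122, 1.565, 0.124]
contact_force: [0.2, 0.3, 1.0]
width: 51.1
```

```bash
python3 -c "
from h import *
tool();side(pred=144);case('pics/t5.png')"
```

```text
t 10.35 tcp board -211.7 31.8 z 221.6 jaw err deg -0.03 down [ 0.002  0.001 -1.   ] w 51.1 F [0.2 0.3 1. ]
side areas [329  37  36  31  27] inlay [145.3   0.4] brass [[190.8, 39.4], [190.4, -38.2], [98.8, 39.3], [99.8, -38.2]]
 brass centre [144.9   0.6] front/back y 0.6 0.6
 ang 0.05
 ang 0.03
case board 144.5 0.0 size [110.   96.2] ang -0.05
```

View pics/t5.png

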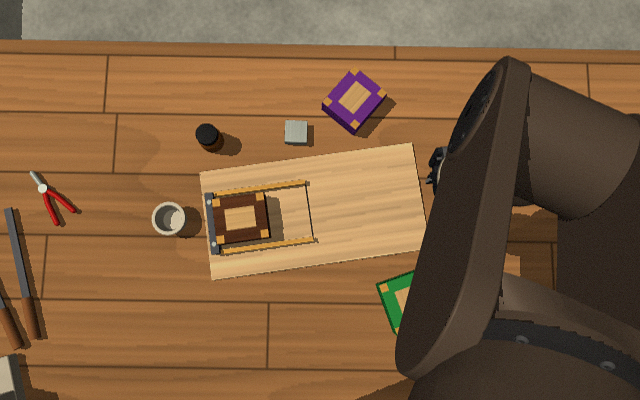

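The case (240,218) sits square and centred against the stop (212,222). The crucible, jar and block haven't moved, and the arm is clear.

```bash
python3 -c "
from cell import ticket
print(ticket.job_done())"
```

```text
the job is handed in; nothing more can be done
None
```

The case is home against the end stop, square and centred, and the job is handed in at about 10 s of the 72 s allowed. I pushed it from behind with two part-open fingertips. The first push squared it up, a slightly oblique second push centred it before the mouth, and then I pushed it straight down the lane. I crept the last few millimetres until the contact force rose slightly to 5 N, then backed off and lifted clear.

**Last checks:**

| Measure | Top camera | Side camera | Allowed |
|---|---|---|---|
| Case centre along the lane, from the mouth | 144.5 mm | 145 mm | 139–148 mm |
| Offset from the lane's centre line | 0.0 mm | +0.5 mm | ±10 mm |
| Angle to the lane | about −0.05° | about 0.05° | 3.4° |

- **Rails:** I never saw the case or robot touch one. There is no direct rail force reading, so this rests on the clearance measured on the way in (about 10 mm each side). The fingertips also stayed above the rail tops inside the lane.
- **Other things:** by eye in the last top picture, the crucible, jar and bench block are where they started. The robot is clear of everything, with no contact force beyond sensor noise.
- **Disagreements:**
  - The first descent overshot by about 9 mm down and 5 mm sideways, well away from everything; I corrected it before pushing.
  - Partway down the lane the arm blocked the top camera and its readings were unusable. I used the side camera there, after checking that it matched the top camera's starting measurement to about 1 mm.

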